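Show the tagged fuel pump's inlet to the inspection camera

ROBOT

A 6-joint arm with a two-finger parallel gripper is mounted at the origin on the work surface. World frame = base frame: x ahead of the robot, y to its left, z up, the work surface at z = 0. Lengths are in mm, angles in rad, forces in N, time in s.
With the tool pointing down it reaches from about 275 to 975 mm from the base axis. Payload 8.4 kg.
Tool frame: the origin (TCP) lies at the very end of the fingers, on their centre line; the grasp point (between the pads) lies 19 mm behind it; z points along the fingers, y is the direction in which the jaws open and shut (so a half turn about z gives the same grasp; the last joint's range is limited). The gripper opens to 92 mm and grips with 3 to 60 N. Pads are 20 mm wide; open, the fingers measure 128 mm over their backs; the gripper's body (75 mm by 189 mm) begins 69 mm behind the grasp point.
Start: joints at [-1.229, 0.353, 1.633, -0, 1.155, -0.002], TCP at [210.666, -588.428, 214.583] pointing down, gripper open.
Joint ranges: [-2.63, 2.63], [-0.92, 2.1], [0.06, 2.66], [-1.3, 4.44], [0, 2.69], [-3.02, 3.02]. Speed limits (rad/s): [2.22, 2.22, 2.79, 3.14, 3.14, 3.14].

INTERFACE

Orientations are given as a rotation vector (axis times angle).
In Python, from rig import * gives the robot as it stands.
- The arm moves only by the tool apply_moves, never from a script. Its argument "motion" is a list of rows, each a list of 3 entries, a list of its own where there are three numbers: the turn, a rotation vector about the tool's x, y, z in rad, then the shift along the tool's x, y, z in mm, then the finger opening in mm, from 0 to 91.9. In form: [[[rx, ry, rz], [dx, dy, dz], gripper], ...]. A call has 1 to 12 rows; each row is the pose to reach, as a shift and turn from the pose measured when the call began, along the tool's axes at that moment; what a row does not reach only later rows make up. A row lasts 1/10 s, in which the tool goes at most 50 mm and 8.59 degrees, less where a joint would pass 70% of its speed; a pose out of reach is approached as far as the arm can. A call with a gripper value outside its range is refused whole. The fingers move at their own pace and stop on an object; "grip_force" is the grip in N (left out, the last holds). Time passes only in rows, so rows that repeat a pose let the fingers close. It gives the time, the measured TCP pose, the force and the opening at its end, in the units of the state.
- get_obs(): the state, without advancing time (a new reading comes with each control period).
- grab_frame(name): name is "side" or "top" or "wrist"; returns a dict with "color" (384x512x3 uint8, red, green, blue), "camera_matrix" (3x3 intrinsics, pixels), "rvec" (rotation vector, rad) and "tvec" (3), from world to camera coordinates, as OpenCV has them. Camera axes: x right, y down, z forward; pixel columns grow to the right and rows downward; lengths in mm; the calibration is good to about 2 mm. The wrist camera is an equidistant fisheye: a pixel r from the principal point sees the ray r / f radians off the axis. A picture is of the moment at which its call begins. There is no depth.
- finish_job(): hands the job in, once; it reports no verdict.
The state is a dict: "time": time; "joints": joint angles; "qd": joint speeds; "joint_efforts": joint torques, N m; "eef_pos": TCP position; "orientation": TCP orientation; "ft_force": force on the tool from outside, world axes, zero at the start; "wrist_torque": the same for the moment, N m; "gripper_width": finger opening in mm.
Only numpy, scipy, OpenCV 4.12 (cv2) and the standard library are available. Lean on these libraries where they do the work, as an engineer would, in place of code of your own. Each camera call takes 0.05 s, during which the arm holds its last target.

TASK

Look which of the two white reservoir pots has the upright job tag standing beside it, and pull the steel pump cartridge out of that pot. Hold it in the air in front of the upward-looking inspection camera, with the inlet face of its foot 100 mm from the lens, centred on the lens axis and squarely facing the lens, and finish like that: still holding it there, motionless. Do not touch the camera or its stand, and leave the other pump, the tag and everything else standing where they are.

Things in the scene. Friction and masses are not known exactly. Their poses are not given: they have to be found in the camera images.
- pot_1: Open white plastic reservoir pot, 120 mm across and 70 mm high, fixed to the bench, the one on the robot's left (+y). Origin: centre of its underside, on the bench. The pump socket's axis lies 14 mm from the centre along the pot's +x; on the pot's -x side a small moulded block sticks out 15 mm, below the rim.
- pot_2: Open white plastic reservoir pot, 120 mm across and 70 mm high, fixed to the bench, the one on the robot's right (-y). Origin: centre of its underside, on the bench. The pump socket's axis lies 14 mm from the centre along the pot's +x; on the pot's -x side a small moulded block sticks out 15 mm, below the rim.
- pump_1: Fuel pump cartridge, loose: upright steel cylinder 38 mm thick with black end caps, 120 mm from foot face to top face, plus a nipple 8 mm thick, 14 mm high, 6 mm off-centre on top; about 0.24 kg. Origin: centre of the flat foot face (the inlet); z runs from foot to top. Starts in pot_1, foot 6 mm above the bench, in a socket of 44 mm bore that ends 30 mm above the bench. Its turn about its axis does not matter.
- pump_2: Fuel pump cartridge, loose: upright steel cylinder 38 mm thick with black end caps, 120 mm from foot face to top face, plus a nipple 8 mm thick, 14 mm high, 6 mm off-centre on top; about 0.24 kg. Origin: centre of the flat foot face (the inlet); z runs from foot to top. Starts in pot_2, foot 6 mm above the bench, in a socket of 44 mm bore that ends 30 mm above the bench. Its turn about its axis does not matter.
- pump_1_top (a point): Centre of the top face of pump_1, 120 mm from its foot along its axis (beside the nipple's base).
- pump_2_top (a point): Centre of the top face of pump_2, 120 mm from its foot along its axis (beside the nipple's base).
- job_tag: Job tag: L-shaped bent aluminium plate, 44 by 44 mm foot and a 65 mm high upright plate with blank paper on it, loose. Origin: centre of its underside. It stands about 110 mm from the centre of one of the two pots, on that pot's outer side; that pot is the one to work on. The other pot has the clip dish there instead.
- clip_dish: Low round steel dish, 60 mm across, 16 mm high, with small black rubber rings in it, loose, not to be disturbed. Origin: centre of its underside.
- flange: White plastic tank flange, a disc 110 mm across with pipe stubs, 36 mm high in all, loose, lying between the robot and the camera stand, not to be disturbed. Origin: centre of its underside.
- cam_stand: Inspection camera's stand with the camera head, fixed on the far side: foot plate 110 x 100 x 12 mm, post 18 mm thick, 197 mm high, head a black barrel 44 mm thick with a 60 mm ring light round the lens. Origin: on the bench at the post's axis; the camera looks to its -x side. The clamped head's height differs from run to run.
- lens (a point): Centre of the lens's front face, about 80 mm from the post. z is the optical axis, out of the lens: upwards, leaning 35 degrees from the vertical to the stand's -x side, roughly towards the robot. y is level. The pump's foot centre belongs 100 mm along +z from here, the pump's z along this z (foot nearest to the lens).
There are look-alikes about, which are no part of the job. Leave any blue look-alike of the pump_2 alone.

How it is judged:
By the outcome, as a careful person would: the job done as asked, in the order asked, and still so for the second after the job is handed in, while the arm keeps its last pose, push and grip.
It also fails if it takes over 35 s, if anything falls off the work surface, if the arm or the gripper's body presses on something with over 40 N, if the wrist force passes 120 N, or if a joint passes its speed limit or range.

## Working session

There is one attempt and no reset: what is moved stays moved. The work goes in short steps, Python scripts to look and compute and a tool call to move; the robot and the scene stay as the last step left them, time stands still between calls to the robot, and variables do not carry over. Pictures are saved under pics/ and viewed, and the job is handed in when it is done.

Besides the shell and the picture viewer there is one more tool, called after "Call:" as name(argument=value, ...), one argument or row to a line, values as JSON. apply_moves: Moves the arm, as the interface text tells. Its arguments: {"type":"object","properties":{"motion":{"type":"array"},"grip_force":{"type":"number"}},"required":["motion"]}

```bash
ls; mkdir -p pics; python3 - <<'E'
from rig import *
import cv2,pickle
o=get_obs();print(o)
for n in("side","top","wrist"):
    f=grab_frame(n);pickle.dump(f,open(f"f_{n}0.pkl","wb"))
    cv2.imwrite(f"pics/{n}0.png",f["color"][:,:,::-1]);print(n,f["camera_matrix"],f["rvec"],f["tvec"])
E
```

```text
pics
{'time': 0.0, 'joints': array([-1.22940407e+00,  3.53654455e-01,  1.63408451e+00,  1.36366994e-05,
        1.15520727e+00, -2.40670258e-03]), 'qd': array([-0.0012319 , -0.00157509,  0.00086744,  0.00018208,  0.000478  ,
       -0.00068501]), 'joint_efforts': array([-2.01218696e-03, -5.93841577e+01, -3.34216404e+01,  6.94799982e-02,
        2.34181224e-02, -1.34372331e-04]), 'eef_pos': array([ 210.50858086, -587.98066644,  213.88099051]), 'orientation': array([-3.09397557e+00, -5.37145325e-01,  3.39198085e-04]), 'ft_force': array([0.70036169, 0.2079236 , 0.5837841 ]), 'wrist_torque': array([-0.00252021,  0.01340936,  0.0229373 ]), 'gripper_width': 91.63255536401799}
side [[378.69311544   0.         256.4426385 ]
 [  0.         378.69311544 195.28701508]
 [  0.           0.           1.        ]] [ 0.82338128 -2.49597843  1.16823844] [485.38554653 312.96257445 865.15644565]
top [[410.88057128   0.         258.37294535]
 [  0.         410.88057128 192.40530954]
 [  0.           0.           1.        ]] [ 2.15059425 -2.11850597  0.16366064] [   7.76630801  595.05073055 1249.89465996]
wrist [[297.31863964   0.         257.04329618]
 [  0.         297.31863964 190.77070904]
 [  0.           0.           1.        ]] [-2.36814949  1.66684784  0.24361103] [-624.3035521   -32.05980556  391.4040451 ]
```

View pics/side0.png

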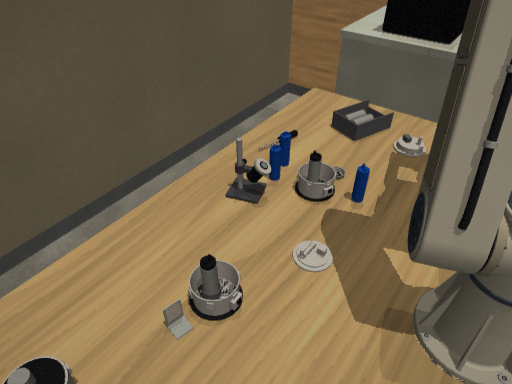

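View pics/top0.png

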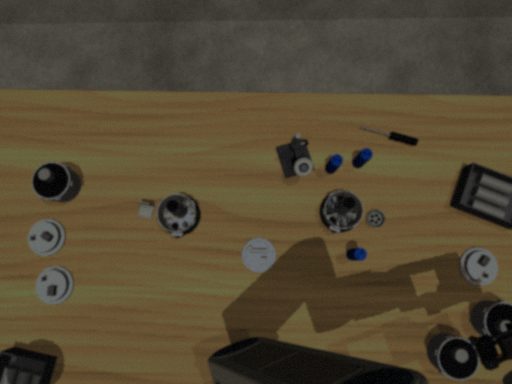

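View pics/wrist0.png

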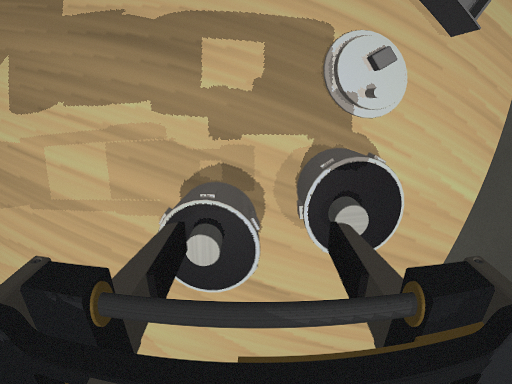

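The tag stands at top-view (147,209), beside the pot at (179,214), which is the left one (+y, pot_1). In the side view it is at (178,318), beside the pot at (215,290). The camera stand is at top-view (296,158). Next I enlarge the crops.

```bash
cat > h.py <<'E'
import numpy as np,cv2,pickle
from scipy.spatial.transform import Rotation as R
def load(p): return pickle.load(open(p,"rb"))
def ray(f,uv,fish=False):
    K=f["camera_matrix"];M=R.from_rotvec(np.ravel(f["rvec"])).as_matrix();t=np.ravel(f["tvec"])
    x=(uv[0]-K[0,2])/K[0,0];y=(uv[1]-K[1,2])/K[1,1]
    if fish:
        r=np.hypot(x,y);d=np.array([x/r*np.sin(r),y/r*np.sin(r),np.cos(r)]) if r>1e-9 else np.array([0,0,1.])
    else: d=np.array([x,y,1.])
    d=M.T@d;return -M.T@t,d/np.linalg.norm(d)
def onz(f,uv,z,fish=False):
    c,d=ray(f,uv,fish);return c+d*(z-c[2])/d[2]
def tri(rs):
    A=np.zeros((3,3));b=np.zeros(3)
    for c,d in rs:
        P=np.eye(3)-np.outer(d,d);A+=P;b+=P@c
    p=np.linalg.solve(A,b);return p,[np.linalg.norm(np.cross(p-c,d)) for c,d in rs]
def proj(f,p,fish=False):
    K=f["camera_matrix"];q=R.from_rotvec(np.ravel(f["rvec"])).as_matrix()@np.asarray(p,float)+np.ravel(f["tvec"])
    if fish:
        a=np.arctan2(np.hypot(q[0],q[1]),q[2]);n=np.hypot(q[0],q[1]);x,y=q[0]/n*a,q[1]/n*a
    else: x,y=q[0]/q[2],q[1]/q[2]
    return np.array([K[0,0]*x+K[0,2],K[1,1]*y+K[1,2]])
E
python3 - <<'E'
from h import *
s=load("f_side0.pkl");t=load("f_top0.pkl")
for n,uv in dict(tag=(147,209),pot1=(179,214),pot2=(341,211),stand=(290,160),flange=(259,255)).items(): print(n,onz(t,uv,30).round())
for n,uv in dict(tag=(178,318),pot1=(215,290),pot2=(316,182),stand=(245,190),flange=(313,256)).items(): print(n,onz(s,uv,30).round())
def crop(f,x0,y0,x1,y1,k,name): cv2.imwrite("pics/"+name,cv2.resize(f["color"][y0:y1,x0:x1,::-1],None,fx=k,fy=k,interpolation=cv2.INTER_CUBIC))
crop(s,150,240,260,350,5,"c_s1.png");crop(t,130,180,220,250,8,"c_t1.png")
crop(s,215,130,295,210,7,"c_s2.png");crop(t,265,125,345,190,9,"c_t2.png")
E
```

```text
tag [539. 371.  30.]
pot1 [525. 268.  30.]
pot2 [ 542. -246.   30.]
stand [706. -84.  30.]
flange [400.  12.  30.]
tag [544. 380.  30.]
pot1 [527. 273.  30.]
pot2 [ 542. -246.   30.]
stand [704. -74.  30.]
flange [390.  38.  30.]
```

View pics/c_s1.png

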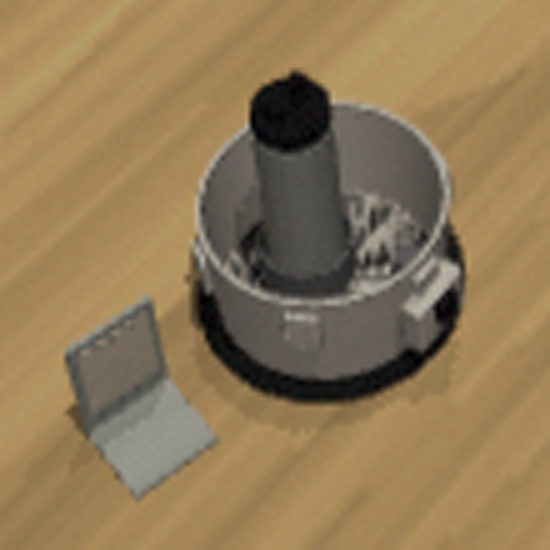

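View pics/c_t1.png

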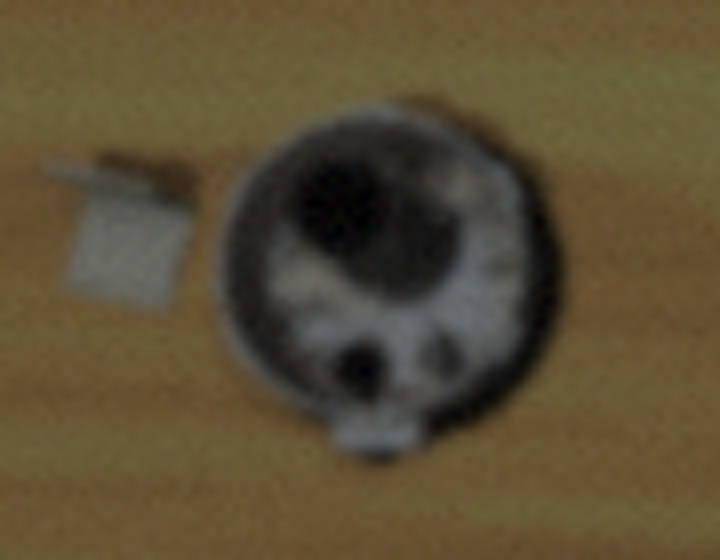

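View pics/c_s2.png

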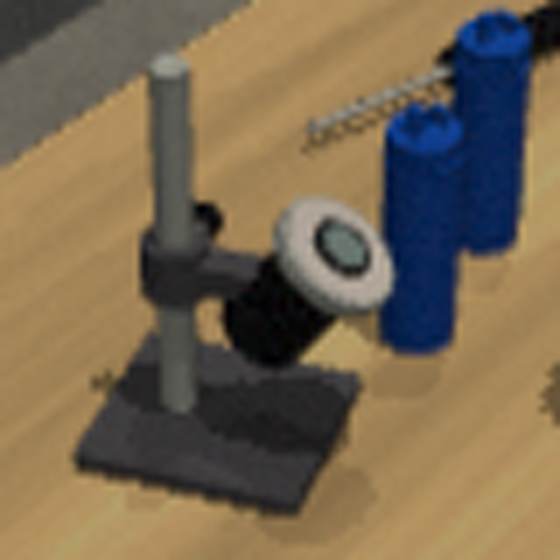

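View pics/c_t2.png

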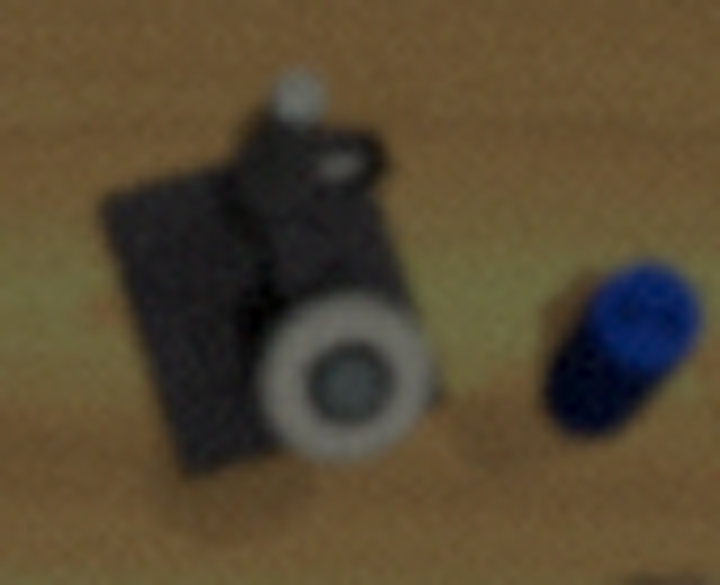

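The side crop shows the tag standing beside pot_1, with a black-capped pump in the pot. The lens is a grey disc at side (343,245)/7 + (215,130) and top (350,383)/9 + (265,125). Next I measure these with masks.

```bash
python3 - <<'E'
from h import *
s=load("f_side0.pkl");t=load("f_top0.pkl")
def comp(f,box,m):
    x0,y0,x1,y1=box;g=f["color"].astype(int)[y0:y1,x0:x1];k=m(g).astype(np.uint8)
    n,l,st,c=cv2.connectedComponentsWithStats(k)
    o=[]
    for i in range(1,n):
        if st[i,4]>8:
            cs=cv2.findContours((l==i).astype(np.uint8),cv2.RETR_EXTERNAL,cv2.CHAIN_APPROX_NONE)[0][0].reshape(-1,2)+[x0,y0]
            e=cv2.fitEllipse(cs.astype(np.float32)) if len(cs)>5 else None
            o.append((st[i,4],(c[i]+[x0,y0]).round(2),(st[i,:4]+[x0,y0,0,0]),e))
    return sorted(o,key=lambda a:-a[0])[:4]
for T in (18,25,35):
  print("captop",T,comp(t,(160,190,190,220),lambda g:g.max(2)<T)[:2])
  print("capside",T,comp(s,(195,250,222,275),lambda g:g.max(2)<T)[:2])
# ring
for T in (95,110,):
  print("ringtop",comp(t,(290,155,318,180),lambda g:(g.min(2)>T)&(g.max(2)-g.min(2)<30))[:2])
for T in (130,150): print("ringside",comp(s,(250,155,275,178),lambda g:(g.min(2)>T))[:2])
print(t["color"][163:172,298:310].tolist()[4]); print(s["color"][165,252:272].tolist())
p1=(350.5/9+264.5,383.5/9+124.5);p2=(343.5/7+214.5,245.5/7+129.5)
print(p1,p2,tri([ray(t,p1),ray(s,p2)]))
# pump top by eye
a=(342.5/8+129.5,203.5/8+179.5)
print("pump top",onz(t,a,126))
b=(291/5+149.5,100/5+239.5);print(onz(s,b,126),tri([ray(t,a),ray(s,b)]))
print("post top",tri([ray(t,(298.5/9+264.5,97.5/9+124.5)),ray(s,(171/7+214.5,68/7+129.5))]))
E
```

```text
captop 18 [(np.int32(88), array([172.45, 205.52]), array([167, 201,  12,  11]), ((172.4429931640625, 205.52471923828125), (9.552583694458008, 10.088887214660645), 93.15348815917969))]
capside 18 [(np.int32(82), array([206.93, 262.95]), array([200, 255,  15,  15]), ((207.307861328125, 262.98687744140625), (11.544580459594727, 13.170618057250977), 56.368614196777344))]
captop 25 [(np.int32(143), array([174.38, 206.03]), array([167, 200,  19,  13]), ((174.56683349609375, 206.32716369628906), (10.14197063446045, 18.50567626953125), 116.36091613769531))]
capside 25 [(np.int32(172), array([207.42, 262.3 ]), array([200, 255,  16,  15]), ((207.4051513671875, 262.2644958496094), (13.364850997924805, 14.715190887451172), 70.07996368408203))]
captop 35 [(np.int32(227), array([175.63, 207.22]), array([165, 199,  22,  17]), ((175.71298217773438, 207.23501586914062), (12.18494987487793, 22.07029914855957), 118.2888412475586)), (np.int32(18), array([160.78, 215.39]), array([160, 211,   3,   9]), ((160.8460693359375, 215.65953063964844), (2.056375741958618, 9.179106712341309), 175.04376220703125))]

[... 903 characters left out ...]
, [97, 109, 103], [104, 118, 111], [102, 115, 109], [103, 118, 109], [104, 115, 109], [96, 91, 84], [176, 167, 154], [170, 161, 148], [65, 73, 88], [12, 32, 72]]
(303.44444444444446, 167.11111111111111) (263.57142857142856, 164.57142857142856) (array([ 662.62178113, -117.67479986,  121.89390694]), [np.float64(0.8950065742066328), np.float64(0.8950065742066893)])
pump top [541.02964699 269.73243838 126.        ]
[543.92049113 268.6283366  126.        ] (array([541.48429403, 269.71120194, 128.44431761]), [np.float64(0.9001041292076577), np.float64(0.9001041292076355)])
post top (array([737.97876637, -93.88160067, 196.39140712]), [np.float64(0.5343289925334088), np.float64(0.5343289925334348)])
```

```bash
cat >> h.py <<'E'
def rel(o,p,Rt=None):
    T=R.from_rotvec(o["orientation"]);d=T.inv().apply(np.asarray(p,float)-o["eef_pos"])
    return d.round(1),((T.inv()*Rt).as_rotvec().round(4) if Rt is not None else None)
E
python3 - <<'E'
from rig import *;from h import *
o=get_obs();T=R.from_rotvec(o["orientation"]);print(T.as_matrix().round(3))
w=load("f_wrist0.pkl");c,d=ray(w,(257.05,190.77),True);print("wristcam in tool",T.inv().apply(c-o["eef_pos"]),T.inv().apply(d))
z=np.array([-.573577*.953,-.573577*.302,.819]);L=np.array([662.6,-117.7,121.9]);print("foot",L+100*z,"tcp",L+171*z)
print(rel(o,(500,-110,300)))
E
```

```text
[[ 0.941  0.337 -0.   ]
 [ 0.337 -0.941  0.001]
 [ 0.    -0.001 -1.   ]]
wristcam in tool [ 8.09293184e+01 -1.41245955e-01 -1.69676660e+02] [-2.84907190e-01  2.06132943e-04  9.58555085e-01]
foot [ 607.9381119 -135.0220254  203.8      ] tcp [ 569.12817135 -147.32066343  261.949     ]
(array([ 433.7, -352.6,  -85.6]), None)
```

```bash
python3 - <<'E'
from rig import *;from h import *
o=get_obs();print(rel(o,(540,-115,280)))
E
```

```text
(array([ 469.6, -334.4,  -65.6]), None)
```

Call:
apply_moves(
  motion=[
    [[0,0,0],[40,-28,-15],91],
    [[0,0,0],[470,-334,-66],91],
    [[0,0,0],[470,-334,-66],91],
    [[0,0,0],[470,-334,-66],91],
    [[0,0,0],[470,-334,-66],91],
    [[0,0,0],[470,-334,-66],91],
    [[0,0,0],[470,-334,-66],91],
    [[0,0,0],[470,-334,-66],91],
    [[0,0,0],[470,-334,-66],91],
    [[0,0,0],[470,-334,-66],91],
    [[0,0,0],[470,-334,-66],91],
    [[0,0,0],[470,-334,-66],91],
  ],
)

```text
time: 1.35
eef_pos: [542.0, -112.4, 280.6]
orientation: [-3.093, -0.54, -0.001]
ft_force: [0.0, -0.7, -0.8]
gripper_width: 90.9
```

Call:
apply_moves(
  motion=[
    [[0,0,0],[0,0,0],91],
    [[0,0,0],[0,0,0],91],
  ],
)

```text
time: 1.55
eef_pos: [541.8, -111.9, 280.3]
orientation: [-3.093, -0.543, 0.0]
ft_force: [0.8, -0.7, -0.7]
gripper_width: 90.5
```

```bash
python3 - <<'E'
from rig import *;from h import *
o=get_obs();print(o["time"],o["eef_pos"],o["joints"],np.abs(o["qd"]).max())
w=grab_frame("wrist");pickle.dump(w,open("w1.pkl","wb"))
cv2.imwrite("pics/w1.png",w["color"][:,:,::-1])
print(proj(w,(662.6,-117.7,121.9),True))
E
```

```text
1.55 [ 541.81163528 -111.89911267  280.31930937] [-2.07141141e-01  1.83345145e-01  1.71153840e+00  1.24297493e-03
  1.24746535e+00  1.01590126e+00] 0.036750363261861145
[300.0720363  77.9388647]
```

View pics/w1.png

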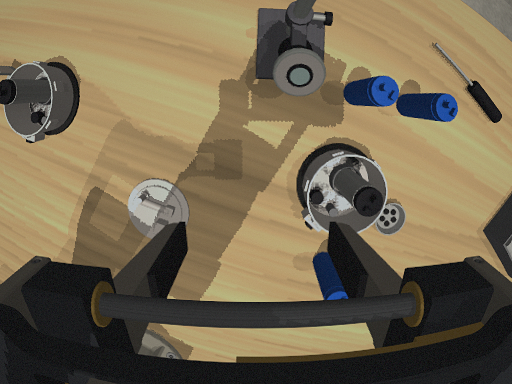

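The wrist view shows the lens near (299,75), where the prediction was (300,78). Pot_1 is at the left (40,100) and the post top is near (300,10). I'll refine by combining the three views.

```bash
python3 - <<'E'
from h import *
w=load("w1.pkl");s=load("f_side0.pkl");t=load("f_top0.pkl")
x0,y0,k=245,0,7
cv2.imwrite("pics/c_w1.png",cv2.resize(w["color"][0:105,245:345,::-1],None,fx=5.5,fy=5.5,interpolation=cv2.INTER_CUBIC))
def ell(f,box,T):
    x0,y0,x1,y1=box;g=cv2.resize(f["color"][y0:y1,x0:x1].min(2),None,fx=8,fy=8,interpolation=cv2.INTER_CUBIC)
    _,b=cv2.threshold(g,T,255,cv2.THRESH_BINARY)
    cs,_=cv2.findContours(b,cv2.RETR_CCOMP,cv2.CHAIN_APPROX_NONE);o=[]
    for c in cs:
        if len(c)>60:
            e=cv2.fitEllipse(c);o.append((np.round((np.array(e[0])+.5)/8-.5+[x0,y0],2),np.round(np.array(e[1])/8,1),round(e[2])))
    return o
for T in(110,130,150): print("w",T,ell(w,(270,40,330,102),T))
for T in(65,72,80): print("t",T,ell(t,(290,152,320,182),T))
for T in(125,140): print("s",T,ell(s,(250,154,275,178),T))
E
```

```text
w 110 [(array([299.09,  83.58]), array([0.8, 4.3]), 90), (array([294.63,  81.98]), array([1.3, 4.4]), 121), (array([291.66,  77.92]), array([1.6, 4.4]), 0), (array([300.68,  68.41]), array([0.8, 6.9]), 91), (array([327.09,  46.33]), array([ 5.4, 16.6]), 180)]
w 130 []
w 150 []
t 65 [(array([303.44, 166.72]), array([17.7, 19.5]), 54), (array([303.32, 167.1 ]), array([ 9.2, 10. ]), 62)]
t 72 [(array([303.34, 166.74]), array([17.1, 18.7]), 54), (array([303.34, 167.13]), array([ 9.7, 10.5]), 64)]
t 80 [(array([303.31, 166.72]), array([16.3, 17.8]), 57), (array([303.35, 167.16]), array([10.4, 11.2]), 66)]
s 125 [(array([262.84, 165.32]), array([11.3, 18. ]), 135), (array([263.41, 165.  ]), array([ 7.3, 10.6]), 138)]
s 140 [(array([263.05, 165.36]), array([10.5, 17.1]), 135), (array([263.4 , 164.95]), array([ 7.8, 11. ]), 139)]
```

View pics/c_w1.png

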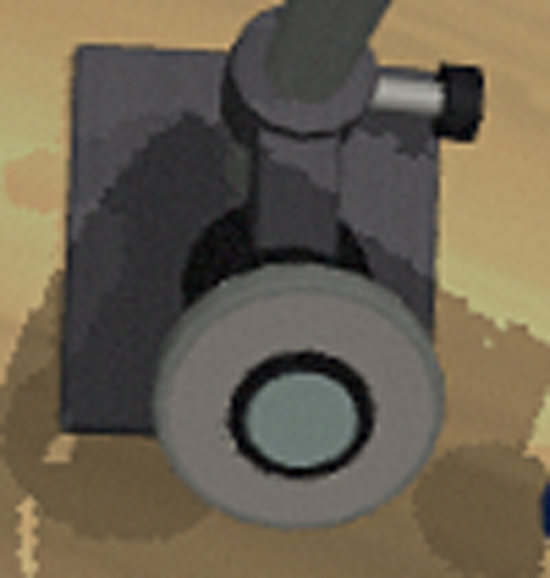

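```bash
python3 - <<'E'
from h import *
w=load("w1.pkl");s=load("f_side0.pkl");t=load("f_top0.pkl")
c=lambda x,y:((x+.5)/5.5-.5+245,(y+.5)/5.5-.5)
W=ray(w,c(301.5,415),True);Tt=ray(t,(303.34,167.1));S=ray(s,(263.45,164.8))
for a in((W,Tt,S),(W,S),(Tt,S),(W,Tt)): print(tri(a))
for a,b in ((c(78,45),c(62,430)),):
    p=onz(w,a,12,True);q=onz(w,b,12,True);d=p-q;print("plate left edge",p,q,np.linalg.norm(d),np.degrees(np.arctan2(d[1],d[0])))
cc=lambda x,y:((x+.5)/9-.5+265,(y+.5)/9-.5+125)
p=onz(t,cc(105,200),12);q=onz(t,cc(188,472),12);d=p-q;print(p,q,np.linalg.norm(d),np.degrees(np.arctan2(d[1],d[0])))
# ring ellipse extremes wrist: left/right points at widest
L=tri((W,Tt,S))[0];P=np.array([738,-93.9]);print("arm dir",np.degrees(np.arctan2(*(P-L[:2])[::-1])),np.linalg.norm(P-L[:2]))
E
```

```text
(array([ 663.80063682, -117.01539402,  120.91795306]), [np.float64(1.9869504988776057), np.float64(1.9114798061599843), np.float64(0.20062230933966702)])
(array([ 664.58600033, -116.51361584,  121.21008189]), [np.float64(1.0364185203806877), np.float64(1.0364185203805132)])
(array([ 662.86262515, -117.43366086,  121.06717399]), [np.float64(0.9212352982848636), np.float64(0.921235298284892)])
(array([ 671.23672367, -120.913301  ,   80.81265717]), [np.float64(1.0700431671000639), np.float64(1.0700431671000576)])
plate left edge [758.12048835 -35.80087947  12.        ] [654.82438918 -68.73325971  12.        ] 108.41875194286824 17.68307896019247
[754.25727759 -39.6042935   12.        ] [652.88724033 -70.57953288  12.        ] 105.99693347914375 16.991371940417903
arm dir 17.30342506545047 77.7165808403134
```

```bash
python3 - <<'E'
from rig import *;from h import *
o=get_obs();print(rel(o,(541.5,269.5,200)))
E
```

```text
(array([ 129.9, -359.3,   80.7]), None)
```

Call:
apply_moves(
  motion=[
    [[0,0,0],[130,-359,0],91],
    [[0,0,0],[130,-359,20],91],
    [[0,0,0],[130,-359,50],91],
    [[0,0,0],[130,-359,81],91],
    [[0,0,0],[130,-359,81],91],
    [[0,0,0],[130,-359,81],91],
    [[0,0,0],[130,-359,81],91],
    [[0,0,0],[130,-359,81],91],
    [[0,0,0],[130,-359,81],91],
    [[0,0,0],[130,-359,81],91],
    [[0,0,0],[130,-359,81],91],
  ],
)

```text
time: 2.7
eef_pos: [542.1, 267.3, 199.9]
orientation: [-3.094, -0.538, 0.001]
ft_force: [0.4, -0.5, -0.5]
gripper_width: 91.1
```

```bash
python3 - <<'E'
from rig import *;from h import *
o=get_obs();print(o["time"],o["eef_pos"],o["joints"],np.abs(o["qd"]).max())
w=grab_frame("wrist");pickle.dump(w,open("w2.pkl","wb"))
cv2.imwrite("pics/w2.png",cv2.resize(w["color"][80:384,100:412,::-1],None,fx=1.9,fy=1.9))
print(proj(w,(541.5,269.5,126),True))
E
```

```text
2.7 [542.05365864 267.31054684 199.91167943] [4.55139499e-01 3.35599882e-01 1.69336334e+00 9.86905640e-04
 1.11308085e+00 1.68096296e+00] 0.00723888575508901
[254.54425029 199.93825289]
```

View pics/w2.png

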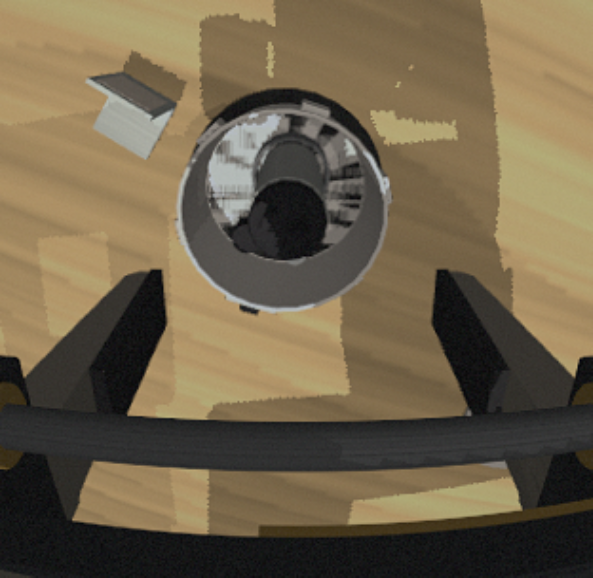

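```bash
python3 - <<'E'
from h import *
w=load("w2.pkl")
g=cv2.resize(w["color"][165:225,215:285,::-1],None,fx=8,fy=8,interpolation=cv2.INTER_CUBIC)
cv2.imwrite("pics/c_w2.png",np.clip(g.astype(float)*2,0,255))
E
```

```text
[ WARN:0@0.417] global loadsave.cpp:1063 imwrite_ Unsupported depth image for selected encoder is fallbacked to CV_8U.
```

View pics/c_w2.png

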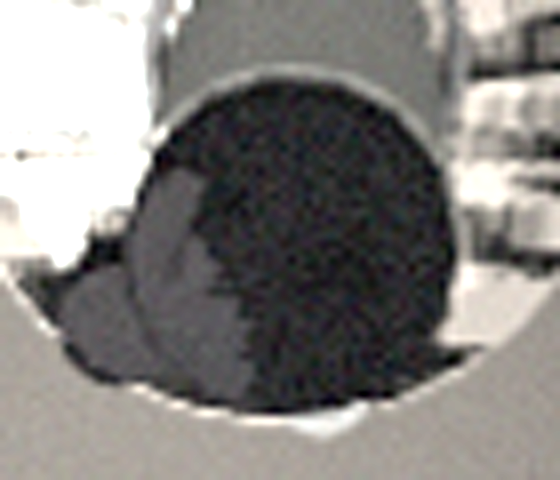

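```bash
python3 - <<'E'
from rig import *;from h import *
w=load("w2.pkl");t=load("f_top0.pkl");o=get_obs()
p=onz(w,(251.1,195.2),126,True);print(p, "radius mm",np.linalg.norm(onz(w,(251.1+20,195.2),126,True)-p))
# rim of pot: crop extremes (x179..389, y103..310)/1.9
print("rim",onz(w,(284/1.9+100,207/1.9+80),70,True), onz(t,((377)/8+129.5,262/8+179.5),70))
print(rel(o,(540.5,272,78)))
E
```

```text
[544.53869849 273.72411657 126.        ] radius mm 17.190340690625664
rim [533.49252058 272.811379    70.        ] [525.64188231 267.59364141  70.        ]
(array([ -0. ,  -4.9, 122.2]), None)
```

```bash
python3 - <<'E'
from rig import *;from h import *
o=get_obs();print(rel(o,(542.5,271.5,77)))
E
```

```text
(array([  1.7,  -3.7, 123.2]), None)
```

Call:
apply_moves(
  motion=[
    [[0,0,0],[1.7,-3.7,30],91],
    [[0,0,0],[1.7,-3.7,65],91],
    [[0,0,0],[1.7,-3.7,100],91],
    [[0,0,0],[1.7,-3.7,123],91],
    [[0,0,0],[1.7,-3.7,123],91],
    [[0,0,0],[1.7,-3.7,123],91],
  ],
)

```text
time: 3.35
eef_pos: [543.1, 270.6, 78.0]
orientation: [-3.095, -0.535, -0.0]
ft_force: [0.8, 0.4, 0.9]
gripper_width: 90.8
```

Call:
apply_moves(
  motion=[
    [[0,0,0],[0,0,0],30],
    [[0,0,0],[0,0,0],30],
    [[0,0,0],[0,0,0],30],
    [[0,0,0],[0,0,0],30],
    [[0,0,0],[0,0,0],30],
    [[0,0,0],[0,0,0],30],
    [[0,0,0],[0,0,0],30],
    [[0,0,0],[0,0,0],30],
    [[0,0,0],[0,0,0],30],
    [[0,0,0],[0,0,0],30],
  ],
  grip_force=8,
)

```text
time: 4.35
eef_pos: [543.1, 270.7, 78.0]
orientation: [-3.094, -0.535, -0.0]
ft_force: [0.1, 1.2, 0.1]
gripper_width: 38.3
```

```bash
python3 - <<'E'
from rig import *;from h import *
o=get_obs();print(o["time"],o["eef_pos"],o["ft_force"],o["wrist_torque"],o["gripper_width"])
w=grab_frame("wrist");pickle.dump(w,open("w3.pkl","wb"))
cv2.imwrite("pics/w3.png",w["color"][:,:,::-1])
E
```

```text
4.35 [543.1129667  270.67401641  77.98281509] [0.10918559 1.20743937 0.07629646] [0.25496545 0.06108944 0.0305106 ] 38.312557187667295
```

View pics/w3.png

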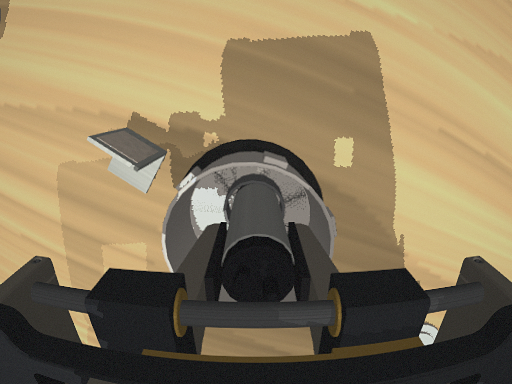

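The jaws closed on the pump at 38.3 mm, and the top cap is visible between the fingers at (258,265). I'll tighten and lift straight up.

Call:
apply_moves(
  motion=[
    [[0,0,0],[0,0,0],25],
    [[0,0,0],[0,0,0],25],
    [[0,0,0],[0,0,-5],25],
    [[0,0,0],[0,0,-15],25],
    [[0,0,0],[0,0,-30],25],
    [[0,0,0],[0,0,-50],25],
    [[0,0,0],[0,0,-75],25],
    [[0,0,0],[0,0,-100],25],
    [[0,0,0],[0,0,-130],25],
    [[0,0,0],[0,0,-160],25],
    [[0,0,0],[0,0,-180],25],
    [[0,0,0],[0,0,-180],25],
  ],
  grip_force=40,
)

```text
time: 5.6
eef_pos: [544.8, 271.2, 262.5]
orientation: [-3.093, -0.535, -0.01]
ft_force: [-1.6, -0.3, -2.3]
gripper_width: 37.2
```

```bash
python3 - <<'E'
from rig import *;from h import *
o=get_obs();print(o["time"],o["eef_pos"],o["joints"],o["ft_force"],o["wrist_torque"],o["gripper_width"])
for n in("wrist","side"):
    w=grab_frame(n);pickle.dump(w,open(f"{n}4.pkl","wb"))
    cv2.imwrite(f"pics/{n}4.png",w["color"][:,:,::-1])
lens=np.array([663.7,-117.,121.]);a=np.radians(17.4);z=np.array([-np.sin(.6109)*np.cos(a),-np.sin(.6109)*np.sin(a),np.cos(.6109)])
print("foot",lens+100*z)
T=R.from_rotvec(o["orientation"]);Rt,_=R.align_vectors([-z],[T.as_matrix()[:,2]]);Rt=Rt*T
print(Rt.as_matrix())
print("approach +50",rel(o,lens+(100+72+50)*z,Rt), "final",rel(o,lens+172*z,Rt))
E
```

```text
5.6 [544.76881957 271.1955349  262.49383112] [4.58839862e-01 2.82492134e-01 1.62317353e+00 1.07015452e-03
 1.22880078e+00 1.68667183e+00] [-1.55177488 -0.26265008 -2.27406113] [-0.00227929  0.05635346 -0.0036774 ] 37.234086774747546
foot [ 608.96430611 -134.15312671  202.91321052]
[[ 0.76963797  0.32872143  0.54735694]
 [ 0.28127608 -0.94417201  0.17153127]
 [ 0.57318511  0.02194144 -0.81913211]]
approach +50 (array([-145.4,  400.6,  -42.1]), array([-0.0253,  0.6035, -0.    ])) final (array([-117. ,  401.7,   -0.9]), array([-0.0253,  0.6035, -0.    ]))
```

View pics/wrist4.png

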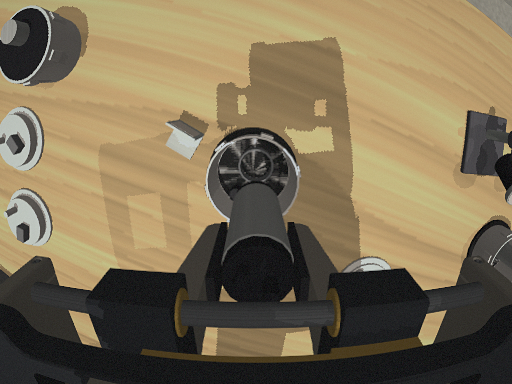

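View pics/side4.png

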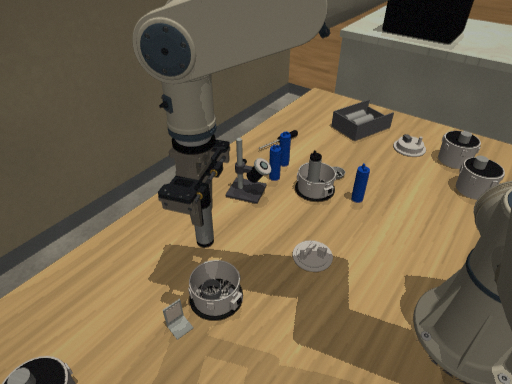

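The pump is out of the pot: its foot is at side (205,240), and the pot is empty with the tag undisturbed. Next I move it to 50 mm short of the goal along the lens axis.

Call:
apply_moves(
  motion=[
    [[0,0,0],[-8,20,-5],25],
    [[-0.001,0.03,0],[-20,55,-12],25],
    [[-0.004,0.1,0],[-35,95,-20],25],
    [[-0.008,0.2,0],[-50,137,-28],25],
    [[-0.012,0.3,0],[-66,180,-36],25],
    [[-0.016,0.4,0],[-82,225,-42],25],
    [[-0.02,0.5,0],[-98,270,-42],25],
    [[-0.024,0.58,0],[-114,315,-42],25],
    [[-0.025,0.603,0],[-129,355,-42],25],
    [[-0.025,0.603,0],[-139,385,-42],25],
    [[-0.025,0.603,0],[-145,400.6,-42],25],
    [[-0.025,0.603,0],[-145,400.6,-42],25],
  ],
  grip_force=55,
)

```text
time: 6.9
eef_pos: [540.0, -158.2, 297.9]
orientation: [-2.886, -0.492, -0.901]
ft_force: [0.0, 0.7, -3.3]
gripper_width: 36.9
```

Call:
apply_moves(
  motion=[
    [[0,0,0],[0,0,0],25],
    [[0,0,0],[0,0,0],25],
  ],
)

```text
time: 7.1
eef_pos: [539.3, -157.0, 296.7]
orientation: [-2.885, -0.493, -0.898]
ft_force: [-0.3, -0.2, -2.1]
gripper_width: 37.5
```

```bash
cat > chk.py <<'E'
from rig import *;from h import *
import sys
tag=sys.argv[1]
o=get_obs();print(o["time"],o["eef_pos"],o["joints"].round(3),o["ft_force"].round(2),o["gripper_width"],np.abs(o["qd"]).max())
for n in("wrist","side","top"):
    w=grab_frame(n);pickle.dump((w),open(f"{n}{tag}.pkl","wb"))
    cv2.imwrite(f"pics/{n}{tag}.png",w["color"][:,:,::-1])
lens=np.array([663.7,-117.,121.]);a=np.radians(17.4);z=np.array([-np.sin(.6109)*np.cos(a),-np.sin(.6109)*np.sin(a),np.cos(.6109)])
T=R.from_rotvec(o["orientation"]);Rt,_=R.align_vectors([-z],[T.as_matrix()[:,2]]);Rt=Rt*T
zt=T.as_matrix()[:,2];f=o["eef_pos"]+72*zt;d=f-lens
print("nominal foot",f,"along",d@z,"off",d-(d@z)*z,"tilt deg",np.degrees(np.arccos(-zt@z)))
print("final",rel(o,lens+172*z,Rt))
foot=f;top=f-120*zt
for n in("wrist","side","top"):
    w=load(f"{n}{tag}.pkl");print(n,"foot",proj(w,foot,n=="wrist").round(1),"top",proj(w,top,n=="wrist").round(1),"lens",proj(w,lens,n=="wrist").round(1))
E
python3 chk.py 5
```

```text
7.1 [ 539.33112661 -156.95925772  296.72525217] [-0.566 -0.018  2.042  0.638  0.812  0.29 ] [-0.3  -0.16 -2.06] 37.49278762990891 0.013354101149577377
nominal foot [ 578.15373729 -144.75794588  237.32884748] along 146.87438985662538 off [-5.15354628 -2.56439568 -3.98068069] tilt deg 0.5860341942244318
final (array([ 6.7, -0.7, 46.8]), array([-0.0008,  0.0102,  0.    ]))
wrist foot [257.1 200.7] top [257.2 279. ] lens [256.7 159.5]
side foot [294.4 136.9] top [322.2 108.4] lens [263.4 164.8]
top foot [317.8 188.2] top [331.9 207.6] lens [303.  166.6]
```

View pics/wrist5.png

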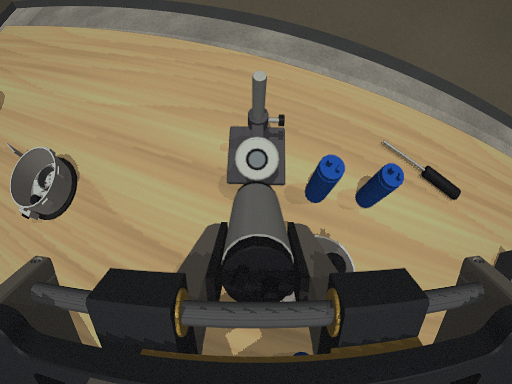

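View pics/side5.png

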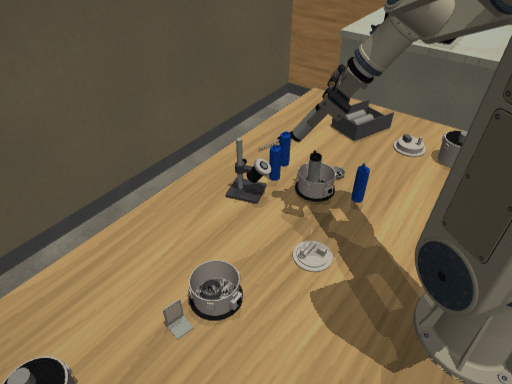

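View pics/top5.png

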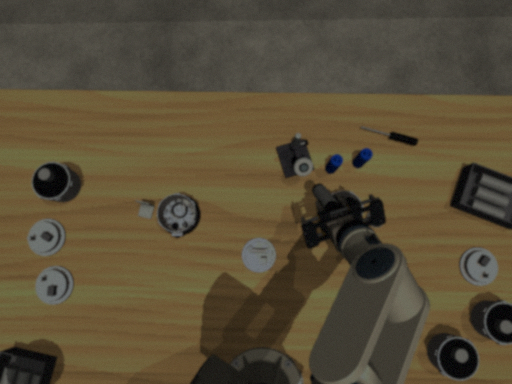

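The wrist view shows the pump held straight, with the cap at (258,268), its far edge at y≈183 and the lens at (257,160). The lens matches the prediction. I'll check the pump's seat in the grip by overlaying the predicted foot and top circles.

```bash
cat > ov.py <<'E'
from h import *
import sys
from rig import get_obs
tag=sys.argv[1];o=get_obs();T=R.from_rotvec(o["orientation"]).as_matrix()
def circ(c,r): return [c+r*(np.cos(t)*T[:,0]+np.sin(t)*T[:,1]) for t in np.linspace(0,2*np.pi,60)]
foot=o["eef_pos"]+72*T[:,2]
for n,(x0,y0,x1,y1) in dict(wrist=(205,140,310,310),side=(240,90,350,190),top=(285,145,350,225)).items():
    f=load(f"{n}{tag}.pkl");k=min(780//(x1-x0),590//(y1-y0))
    g=np.clip(cv2.resize(f["color"][y0:y1,x0:x1,::-1],None,fx=k,fy=k,interpolation=cv2.INTER_CUBIC).astype(float)*(2 if n!="side" else 1.3),0,255).astype(np.uint8)
    for c,col in((foot,(0,0,255)),(foot-120*T[:,2],(0,255,0))):
        p=np.array([(proj(f,q,n=="wrist")-[x0,y0]+.5)*k for q in circ(c,19)]).round().astype(np.int32)
        cv2.polylines(g,[p],True,col,1)
    cv2.imwrite(f"pics/ov_{n}{tag}.png",g);print(n,g.shape,k)
E
python3 ov.py 5
```

```text
wrist (510, 315, 3) 3
side (500, 550, 3) 5
top (560, 455, 3) 7
```

View pics/ov_wrist5.png

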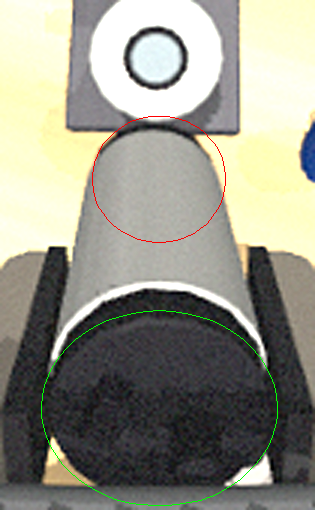

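View pics/ov_side5.png

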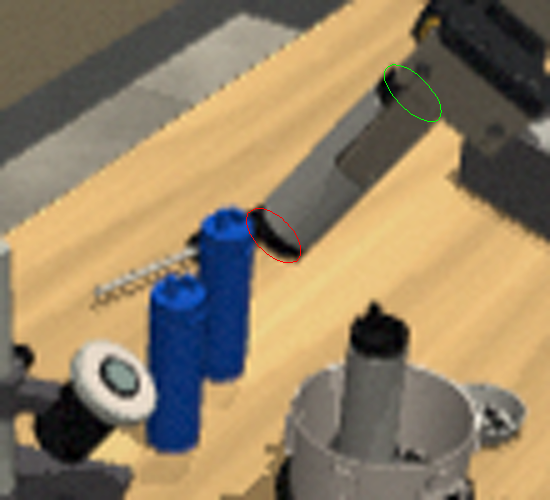

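View pics/ov_top5.png

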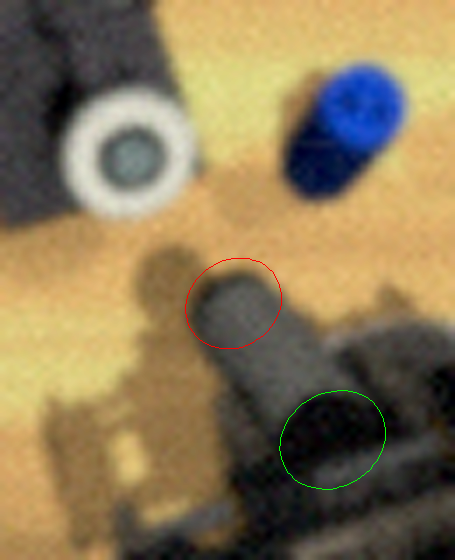

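The overlay shows the foot and top circles agreeing with the picture to about 1–1.5 mm in all three views, with the caps slightly slimmer than 38 mm. I'll go down the axis.

Call:
apply_moves(
  motion=[
    [[0,0.01,0],[6.7,-0.7,5],25],
    [[0,0.01,0],[6.7,-0.7,15],25],
    [[0,0.01,0],[6.7,-0.7,28],25],
    [[0,0.01,0],[6.7,-0.7,38],25],
    [[0,0.01,0],[6.7,-0.7,44],25],
    [[0,0.01,0],[6.7,-0.7,46.5],25],
    [[0,0.01,0],[6.7,-0.7,46.5],25],
    [[0,0.01,0],[6.7,-0.7,46.5],25],
    [[0,0.01,0],[6.7,-0.7,46.5],25],
  ],
)

```text
time: 8.15
eef_pos: [570.1, -146.7, 263.6]
orientation: [-2.879, -0.493, -0.915]
ft_force: [-0.2, -0.3, -3.1]
gripper_width: 37.2
```

```bash
python3 chk.py 6; python3 ov.py 6
```

```text
8.15 [ 570.11171876 -146.71322402  263.59123111] [-0.513  0.058  2.051  0.696  0.712  0.254] [-0.23 -0.28 -3.08] 37.23273983990091 0.0018993420777933191
nominal foot [ 609.6154662  -134.35566671  204.6782044 ] along 101.12408809775738 off [ 1.26643751 -0.00972375  0.84421722] tilt deg 0.09092983942945691
final (array([-1.3, -0.4,  1.1]), array([ 0.0003, -0.0015, -0.    ]))
wrist foot [257.2 200.7] top [257.3 278.9] lens [256.7 174.9]
side foot [282.5 144.8] top [308.9 118.1] lens [263.4 164.8]
top foot [312.4 179. ] top [325.5 197.2] lens [303.  166.6]
wrist (510, 315, 3) 3
side (500, 550, 3) 5
top (560, 455, 3) 7
```

View pics/ov_side6.png

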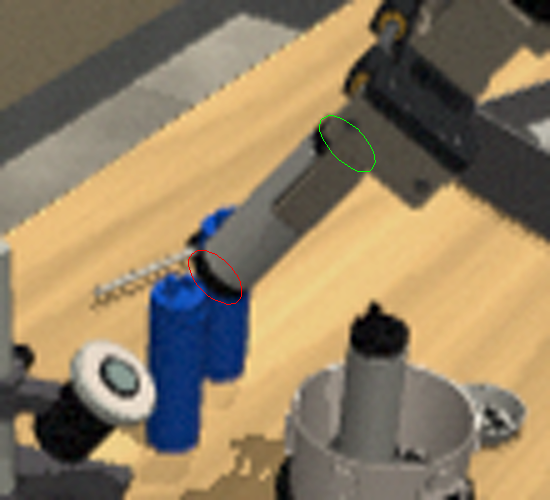

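View pics/ov_top6.png

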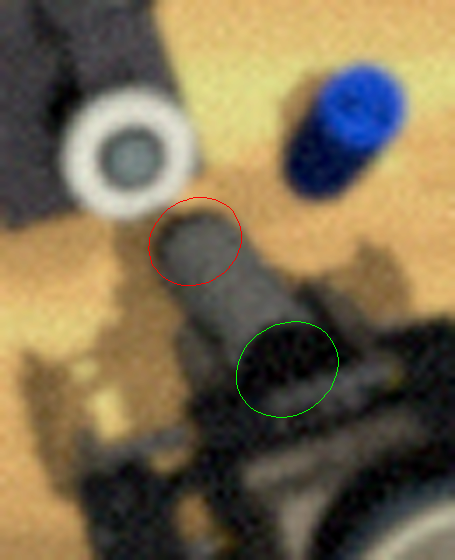

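View pics/ov_wrist6.png

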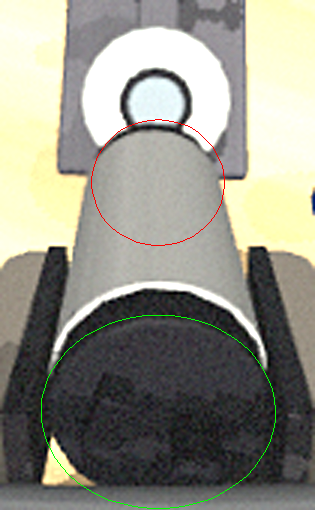

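```bash
python3 - <<'E'
from h import *
s=load("side6.pkl");t=load("top6.pkl")
for f,(x0,y0,x1,y1),n,gain in((s,(268,120,318,160),"s",1.3),(t,(296,168,334,200),"t",3)):
    g=cv2.resize(f["color"][y0:y1,x0:x1,::-1],None,fx=14,fy=14,interpolation=cv2.INTER_CUBIC).astype(float)*gain
    cv2.imwrite(f"pics/z_{n}6.png",np.clip(g,0,255).astype(np.uint8))
E
```

```text
(no output)
```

View pics/z_s6.png

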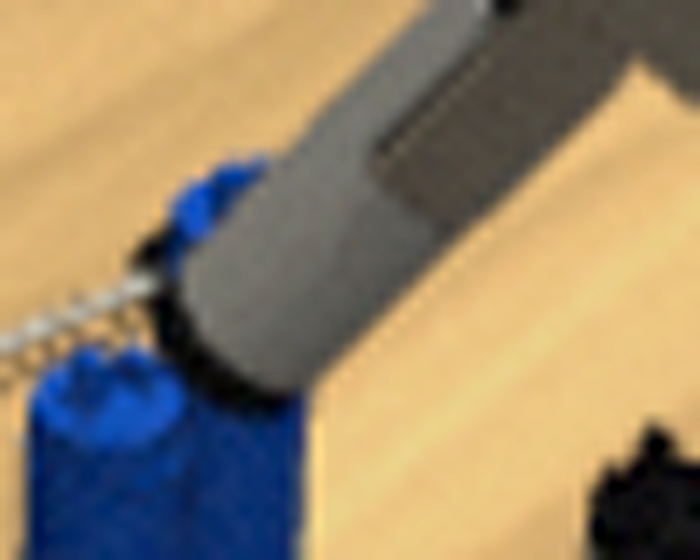

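View pics/z_t6.png

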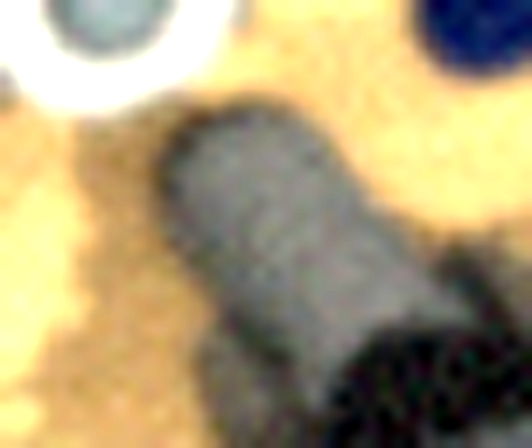

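Zoomed checks: the pump's silhouette midline agrees with the predicted axis to under 0.5 mm in both fixed views. One small trim remains.

Call:
apply_moves(
  motion=[
    [[0,-0.0015,0],[-1.7,-0.4,1.1],25],
    [[0,-0.0015,0],[-1.7,-0.4,1.1],25],
    [[0,-0.0015,0],[-1.7,-0.4,1.1],25],
    [[0,-0.0015,0],[-1.7,-0.4,1.1],25],
  ],
)

```text
time: 8.7
eef_pos: [569.2, -146.6, 261.6]
orientation: [-2.88, -0.493, -0.913]
ft_force: [-0.6, 0.3, -3.0]
gripper_width: 37.3
```

```bash
python3 chk.py 7
```

```text
8.7 [ 569.20081062 -146.55402316  261.62707153] [-0.513  0.059  2.054  0.697  0.709  0.252] [-0.65  0.26 -3.  ] 37.309026972857865 0.0012014607312480932
nominal foot [ 608.61535744 -134.22211712  202.6489604 ] along 99.98637772526301 off [-0.35640491 -0.07132706 -0.25309168] tilt deg 0.015107167181683907
final (array([ 0.4,  0.1, -0. ]), array([0.0003, 0.    , 0.    ]))
wrist foot [257.1 200.7] top [257.2 279. ] lens [257.1 173.5]
side foot [282.7 145.5] top [309.1 118.9] lens [263.4 164.8]
top foot [312.2 179.5] top [325.3 197.7] lens [303.  166.6]
```

Call:
apply_moves(
  motion=[
    [[0,0,0],[0,0,0],25],
    [[0,0,0],[0,0,0],25],
    [[0,0,0],[0,0,0],25],
  ],
)

```text
time: 9.15
eef_pos: [569.2, -146.6, 261.6]
orientation: [-2.88, -0.493, -0.913]
ft_force: [-0.5, -0.6, -3.7]
gripper_width: 37.3
```

```bash
python3 chk.py 8
```

```text
9.15 [ 569.23942245 -146.58137967  261.6494486 ] [-0.513  0.059  2.054  0.697  0.709  0.252] [-0.53 -0.64 -3.67] 37.296599557630955 0.0011702962796961097
nominal foot [ 608.65817231 -134.25437981  202.67312085] along 99.98826737326304 off [-0.31255573 -0.10326561 -0.2304791 ] tilt deg 0.019877408256872037
final (array([ 0.4,  0. , -0. ]), array([ 0.0003, -0.    ,  0.    ]))
wrist foot [257.2 200.7] top [257.3 279. ] lens [257.1 173.5]
side foot [282.7 145.5] top [309.1 118.8] lens [263.4 164.8]
top foot [312.2 179.4] top [325.3 197.7] lens [303.  166.6]
```

View pics/side7.png

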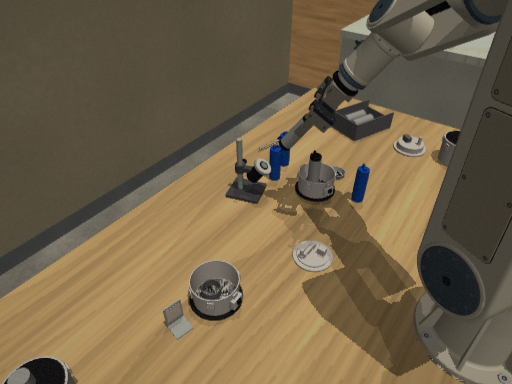

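The side view shows the pump held with its foot at (283,145), facing the lens at (263,165). Everything else stands where it was. I'm handing the job in.

```bash
python3 -c "
from rig import *
print(finish_job())"
```

```text
the job is handed in; nothing more can be done
None
```

The job tag stands beside pot_1, the left pot, so I pulled pump_1 out of it and handed the job in at about 9.2 s. The arm was still holding the pump motionless in front of the inspection camera. No verdict was reported.

**Final pose:** the computed foot face is 100.0 mm from the lens, about 0.4 mm off the lens axis and tilted under 0.1°. This comes from the arm's measured pose and the lens position I measured. It also assumes the foot is 72 mm beyond the fingertips, taken from its 6 mm start height.

**Pump in the grip:** just before a final trim of about 2 mm, the pump's outline matched its predicted axis to about 0.5 mm in the side and top views. The foot's position along the axis matched to about 1 mm. I did not repeat these outline checks after the trim.

**Disagreement between cameras:** the views placed the lens 1–2 mm apart, with the wrist camera off from the two fixed ones. The true position therefore carries about that much uncertainty.

**Surroundings:** the last side picture shows the other pump, the tag, the flange and the camera stand where they were. I saw no contact forces beyond the pump's weight.

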